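Check the socket depth of a plaster mould under the bench wheel's depth gauge

TASK

The plaster mould on the bench wheel has one hollow locating socket near its rim. Turn the wheel until that socket lies straight below the raised rod of the depth gauge, then push the rod down until it stands on the bottom of the socket, and leave it standing there. Leave the bowl, the jar and the trimming tool where they are.

Things in the scene. Friction and masses are not known exactly. Their poses are not given: they have to be found in the camera images.
- stand: Fixed grey base of the bench wheel, with the aluminium gauge bracket. Origin on the wheel's vertical axis at table height; x points from that axis towards the gauge. The bracket's post, 22 x 30 mm and 165 mm tall, stands 168 mm out on x; from it an arm 24 mm wide reaches inwards over the wheel to 83 mm from the axis, between 145 and 165 mm above the table.
- wheel: White wheel head 290 mm in diameter with the plaster mould, a disc 236 mm in diameter whose flat top is 70 mm above the table, and three blue clamp blocks at its rim (up to 86 mm high). Origin on its axis, 36 mm above the table; x points to the socket. It turns freely either way about the vertical, light friction (about 0.1 N m), and stays where it is left.
- hub_top (a point): Centre of the top face of the mould's round plaster hub, on the wheel's axis, 115 mm above the table. The hub is an upright cylinder 40 mm in diameter and 45 mm tall, standing on the mould's flat top; gripping it and twisting turns the wheel.
- socket_mouth (a point): Centre of the open upper end of the socket, 105 mm above the table: an upright round plaster boss 44 mm across outside, 35 mm tall, 95 mm from the wheel's axis, with a blind hole about 25 mm across and 30 mm deep. Two solid domes of 14 mm radius sit 120 degrees to either side, at the same distance from the axis; they have no hole.
- socket_floor (a point): Centre of the bottom of the blind hole, 30 mm below the mouth, 75 mm above the table.
- rod_tip (a point): Lower end of the gauge rod, a vertical steel rod 8 mm in diameter that slides through the bracket's arm 95 mm from the wheel's axis. Fully raised the tip is 125 mm above the table, 20 mm above the socket's mouth; it may start up to 10 mm lower.
- rod_top (a point): Centre of the flat top of the rod's round dark push knob, 26 mm in diameter and 14 mm tall, 114 mm above the rod's tip. With the rod on the socket's floor this face is 189 mm above the table, 24 mm above the arm's top.
- rod (a joint): How far the gauge rod is pushed down, m. 0 is fully raised; about 0.050 when it stands on the socket's floor; its own limit is 0.057. Friction of about 2.5 N holds it wherever it is left; there is no spring.
- bowl: Bystander: loose terracotta bowl, 120 mm across, 55 mm tall; origin under its centre.
- jar: Bystander: loose white jar with a steel lid, 70 mm in diameter, 95 mm tall; origin under its centre.
- trimmer: Bystander: loose trimming tool lying down, wooden handle 16 mm thick with a wire loop, 165 mm long along x; origin at table height near its middle.

How it is judged:
By the outcome, as a careful person would: the job done as asked, in the order asked, and still so for the second after the job is handed in, with the robot touching nothing.
It also fails if it takes over 72 s, if anything falls off the work surface, if the arm or the gripper's body presses on something with over 40 N, if the wrist force passes 120 N, or if a joint passes its speed limit or range.

ROBOT

A 6-joint arm with a two-finger parallel gripper is mounted at the origin on the work surface. World frame = base frame: x ahead of the robot, y to its left, z up, the work surface at z = 0. Lengths are in mm, angles in rad, forces in N, time in s.
With the tool pointing down it reaches from about 350 to 775 mm from the base axis. Payload 7.3 kg.
Tool frame: the origin (TCP) lies at the very end of the fingers, on their centre line; the grasp point (between the pads) lies 19 mm behind it; z points along the fingers, y is the line along which they close (so a half turn about z gives the same grasp; the last joint's range is limited). The gripper opens to 92 mm and grips with 3 to 60 N. Pads are 19 mm wide; open, the fingers measure 130 mm over their backs; the gripper's body (75 mm by 190 mm) begins 47 mm behind the grasp point.
Start: joints at [-1.459, 0.342, 1.524, -0, 1.275, -0.146], TCP at [133.873, -507.664, 226.741] pointing down, gripper open.
Joint ranges: [-2.53, 2.53], [-0.77, 2.02], [0.04, 2.7], [-1, 4.14], [0.28, 2.66], [-3.11, 3.11]. Speed limits (rad/s): [2.57, 2.57, 3.14, 3.14, 3.14, 3.14].

INTERFACE

Orientations are given as [roll, pitch, yaw] about the fixed x, y, z axes, in that order (R = Rz(yaw) Ry(pitch) Rx(roll)).
In Python, from plant import bot gives the robot as it stands.
- The arm moves only by the tool apply_moves, never from a script. Its argument "motion" is text: rows parted by semicolons, each of 4 numbers parted by spaces: the shift along the tool's x, y, z in m, then the turn about the tool's z in degrees. A call has 1 to 8 rows; each row shifts and turns the commanded pose from where the row before left it, along the tool's axes as they then stand; what a row does not reach is not made up. A row lasts 1/8 s, in which the tool goes at most 62.5 mm and 10.7 degrees, less where a joint would pass 70% of its speed; a pose out of reach is approached as far as the arm can. A call with a gripper value outside its range is refused whole. "fingers" is the opening, from -1 (shut) to 1 (fully open), set as the call begins (left out, the last holds). The fingers move at their own pace and stop on an object; the grip force is fixed at half the most. Time passes only in rows, so rows that do not move let the fingers close. It gives the time, the measured TCP pose, the force, the opening and the grip force at its end, in the units of the state.
- bot.get_obs(): the state, without advancing time (a new reading comes with each control period).
- bot.capture(name): name is "scene" or "top"; returns a dict with "img" (480x640x3 uint8, blue, green, red), "range_z" (480x640 float32, mm along the optical axis (not along the pixel's ray), 0 where there is no reading), "fx", "fy", "cx", "cy" (pixels), "world_from_camera" (4x4, takes a point from camera to world coordinates). Camera axes: x right, y down, z forward; pixel columns grow to the right and rows downward; lengths in mm; the calibration is good to about 2 mm. A picture is of the moment at which its call begins.
- bot.close_job(): hands the job in; it is judged then, once.
Trained networks look in a picture, given as the dict that the camera call returned (one of the last four; its "shot" number tells which), for a name from the list of things; names that differ only in an ending like _2 or _b are one class to them, and where a whole thing is asked for, a point or a joint stands for the part that bears it (a point fixed in the world has none). Each returns a list of dicts, best first, with "p" (0 to 1); they miss things now and then, are a little off and sometimes report something else, mostly with a low value. They report only what shows in the picture. A call takes as long as a camera call.
- bot.cut_out(picture, thing): "pixels" (480x640 bool, what is visible of it) and "point" ([column, row] in pixels, amid what is visible of it).
The state is a dict: "time": time; "joint_positions": joint angles; "dq": joint speeds; "tau": joint torques, N m; "tool_pos": TCP position; "tcp_rot": TCP orientation; "contact_force": force on the tool from outside, world axes, zero at the start; "moment": the same for the moment, N m; "grip_width": finger opening in mm; "finger_force": force on a finger pad.
Only numpy, scipy, OpenCV 4.12 (cv2) and the standard library are available. Lean on these libraries where they do the work, as an engineer would, in place of code of your own. Each camera call takes 0.05 s, during which the arm holds its last target. There are 200 camera calls.

## Working session

There is one attempt and no reset: what is moved stays moved. The work goes in short steps, Python scripts to look and compute and a tool call to move; the robot and the scene stay as the last step left them, time stands still between calls to the robot, and variables do not carry over. Pictures are saved under pics/ and viewed, at most 10 in all, crops included, and the job is handed in when it is done.

Besides the shell and the picture viewer there is one more tool, called after ">>>" by a JSON object that holds its "op" and its "data", one argument or row to a line. apply_moves: Moves the arm, as the interface text tells. Its arguments: {"type":"object","properties":{"motion":{"type":"string"},"fingers":{"type":"number"}},"required":["motion"]}

```bash
mkdir -p pics; ls
cat > h.py <<'E'
from plant import bot
import numpy as np, cv2
def pts(c,mask=None):
    z=c["range_z"]; v,u=np.nonzero((z>0)&(mask if mask is not None else True))
    d=z[v,u]; P=np.c_[(u-c["cx"])/c["fx"]*d,(v-c["cy"])/c["fy"]*d,d,np.ones(len(d))]
    return (P@np.array(c["world_from_camera"]).T)[:,:3]
E
python3 - <<'E'
from h import *
o=bot.get_obs(); print(o["tool_pos"],o["tcp_rot"],o["grip_width"],o["time"])
ims=[]
for n in("scene","top"):
    c=bot.capture(n); cv2.imwrite(f"pics/{n}0.png",c["img"])
    print(n,np.round(c["world_from_camera"],3).tolist())
    for t in("stand","wheel","hub_top","socket_mouth","rod","rod_top","rod_tip","bowl","jar","trimmer"):
        for d in bot.cut_out(c,t)[:2]:
            P=pts(c,d["pixels"])
            print(t,round(d["p"],2),np.round(d["point"]),d["pixels"].sum(),np.round(np.median(P,0)) if len(P) else None,np.round(np.percentile(P,[2,98],axis=0)).tolist() if len(P) else None)
E
```

```text
pics
[ 133.8284583  -507.22898323  226.03443223] [-3.14005096e+00 -2.38833697e-04  2.57792473e-01] 91.5815321150018 0.0
scene [[0.211, 0.524, -0.825, 1558.798], [0.977, -0.097, 0.188, -257.217], [0.018, -0.846, -0.533, 861.917], [0.0, 0.0, 0.0, 1.0]]
stand 0.64 [301. 282.] 5858 [535. -81.  71.] [[405.0, -218.0, 36.0], [649.0, 81.0, 167.0]]
wheel 0.92 [294. 287.] 4988 [556. -98.  70.] [[403.0, -219.0, 42.0], [650.0, 35.0, 111.0]]
hub_top 0.82 [294. 284.] 5096 [555. -98.  70.] [[400.0, -219.0, 40.0], [650.0, 39.0, 111.0]]
socket_mouth 0.69 [297. 287.] 5133 [556. -98.  70.] [[398.0, -220.0, 38.0], [650.0, 39.0, 111.0]]
socket_mouth 0.68 [165. 307.] 1245 [ 527. -461.   36.] [[494.0, -511.0, 3.0], [606.0, -405.0, 58.0]]
rod 0.69 [330. 235.] 126 [517.   7. 219.] [[186.0, -5.0, -1.0], [529.0, 93.0, 233.0]]
rod_top 0.46 [326. 232.] 112 [519.   5. 219.] [[506.0, -5.0, 119.0], [529.0, 16.0, 233.0]]
bowl 0.56 [166. 310.] 1217 [ 527. -460.   37.] [[495.0, -510.0, 6.0], [606.0, -405.0, 58.0]]
jar 0.9 [467. 264.] 682 [537. 443.  63.] [[499.0, 423.0, 7.0], [551.0, 477.0, 98.0]]
jar 0.7 [295. 287.] 
[... 587 characters left out ...]
] 10340 [497. -90.  69.] [[377.0, -217.0, 47.0], [636.0, 37.0, 113.0]]
rod 0.41 [315. 221.] 135 [511.   6. 229.] [[501.0, -6.0, 154.0], [523.0, 17.0, 233.0]]
rod 0.37 [506. 242.] 1841 [ 555. -469.   26.] [[495.0, -511.0, 3.0], [602.0, -406.0, 57.0]]
rod_tip 0.49 [314. 221.] 120 [511.   6. 229.] [[501.0, -5.0, 161.0], [523.0, 15.0, 234.0]]
bowl 0.84 [504. 240.] 1856 [ 556. -469.   26.] [[496.0, -511.0, 3.0], [602.0, -404.0, 57.0]]
bowl 0.68 [357. 248.] 10364 [497. -91.  69.] [[377.0, -218.0, 47.0], [636.0, 37.0, 113.0]]
jar 0.89 [133. 220.] 998 [508. 444.  91.] [[480.0, 423.0, 6.0], [541.0, 483.0, 98.0]]
trimmer 0.82 [196. 287.] 285 [364. 293.  14.] [[343.0, 237.0, 8.0], [386.0, 353.0, 20.0]]
```

Run:
```python
import cv2
a=cv2.imread("pics/top0.png")[140:360,230:520]; b=cv2.imread("pics/scene0.png")[190:370,190:430]
cv2.imwrite("pics/c1.png",cv2.resize(a,None,fx=2.7,fy=2.7)); cv2.imwrite("pics/c2.png",cv2.resize(b,None,fx=3.2,fy=3.2))
```

```text
(no output)
```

View pics/c1.png

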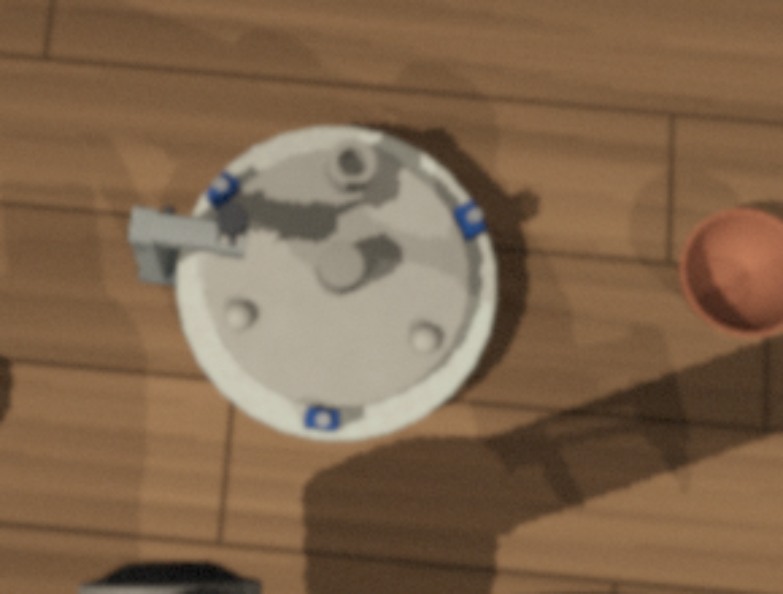

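View pics/c2.png

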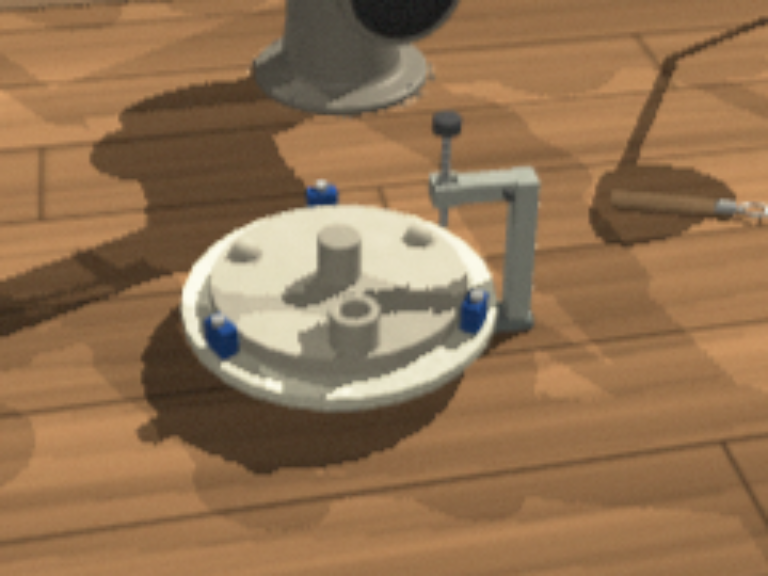

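The top crop shows the boss with its hole at (352,165), the hub at (343,262), the knob at (233,220) and the arm coming in from the left. The scene crop confirms the boss at (355,305) is the hollow one. Next I'll measure these positions.

```bash
cat >> h.py <<'E'
def circ(P):
    # circle of a horizontal disc/ring top: min enclosing after trimming
    (x,y),r=cv2.minEnclosingCircle(P[:,:2].astype(np.float32)); return round(x,1),round(y,1),round(r,1)
def measure():
    R={}
    for n in("top","scene"):
        c=bot.capture(n); P=pts(c)
        P=P[(abs(P[:,0]-510)<180)&(abs(P[:,1]+80)<200)]
        near=lambda q,r:np.hypot(P[:,0]-q[0],P[:,1]-q[1])<r
        H=P[(abs(P[:,2]-115)<4)&near((511,-90),28)]
        print(n,"hub",circ(H),H.mean(0).round(1),len(H))
        K=P[(P[:,2]>200)&near((515,5),30)]
        if len(K):
            K=K[K[:,2]>K[:,2].max()-6]; print(n,"knob",circ(K),K.mean(0).round(1),len(K))
        B=P[(abs(P[:,2]-105)<3)&(np.hypot(P[:,0]-511,P[:,1]+90)>60)&(np.hypot(P[:,0]-511,P[:,1]+90)<125)]
        if len(B): print(n,"boss",circ(B),B.mean(0).round(1),len(B))
        A=P[(abs(P[:,2]-165)<3)]
        if len(A)>5:
            print(n,"arm",cv2.minAreaRect(A[:,:2].astype(np.float32)),len(A))
        M=P[(abs(P[:,2]-70)<3)]; print(n,"mould",circ(M), len(M))
    return
E
python3 - <<'E'
from h import *
measure()
E
```

```text
top hub (508.3, -88.4, 19.6) [508.  -88.1 114.7] 214
top knob (512.9, 6.5, 12.8) [512.4   6.3 229.9] 105
top boss (603.5, -91.3, 22.0) [603.7 -91.7 104.7] 146
top arm ((516.8016967773438, 41.90468215942383), (95.39328002929688, 32.55096435546875), 88.62926483154297) 379
top mould (523.4, -63.0, 153.2) 5498
scene hub (511.6, -89.4, 21.9) [514.  -89.3 115.4] 96
scene knob (515.6, 4.7, 14.6) [516.8   5.8 230.8] 41
scene boss (607.5, -91.4, 23.2) [607.6 -92.5 105.2] 95
scene arm ((519.4627685546875, 41.797611236572266), (96.15860748291016, 33.8905143737793), 86.744384765625) 169
scene mould (535.3, -65.2, 153.7) 2249
```

>>> {"op": "apply_moves", "data": {
  "motion": "0.02 -0.013 0 0; 0.0335 -0.022 0 0; 0.0335 -0.022 0 0; 0.0335 -0.022 0 0; 0.0335 -0.022 0 0; 0.0335 -0.022 0 0; 0.0335 -0.022 0 0; 0.0335 -0.022 0 0",
  "fingers": 1
}}

```text
time: 2.2
tool_pos: [338.2, -279.0, 226.8]
tcp_rot: [3.142, -0.0, 0.258]
contact_force: [0.4, -0.5, -0.2]
grip_width: 91.8
finger_force: 0.0
```

>>> {"op": "apply_moves", "data": {
  "motion": "0.0335 -0.022 0 0; 0.0335 -0.022 0 0; 0.0335 -0.022 0 0; 0.0335 -0.022 0 0; 0.0335 -0.022 0 0; 0.0335 -0.022 0 0; 0 0 0 -5; 0 0 0 -5"
}}

```text
time: 3.2
tool_pos: [497.8, -100.5, 226.6]
tcp_rot: [-3.141, 0.0, 0.437]
contact_force: [0.9, -0.2, 0.4]
grip_width: 91.9
finger_force: 0.0
```

>>> {"op": "apply_moves", "data": {
  "motion": "0 0 0 -5; 0 0 0 -5; 0 0 0 -5; 0 0 0 -4; 0 0 0 0; 0 0 0 0"
}}

```text
time: 3.95
tool_pos: [497.9, -101.8, 226.8]
tcp_rot: [3.142, -0.0, 0.763]
contact_force: [0.8, 0.2, 0.2]
grip_width: 91.9
finger_force: 0.0
```

Run:
```python
from h import *
o=bot.get_obs(); print(o["time"],o["tool_pos"],np.degrees(o["tcp_rot"]),o["joint_positions"])
ps=[]
for n in("scene","top"):
    c=bot.capture(n); ps.append(c["img"][100:400,180:480])
cv2.imwrite("pics/c3.png",cv2.resize(np.hstack(ps),(800,400)))
```

```text
3.95 [ 497.88339736 -101.79109934  226.78584666] [ 1.79999982e+02 -4.65779330e-04  4.37207132e+01] [-3.52584922e-01  3.11216844e-01  1.56909691e+00  7.52099958e-06
  1.26127504e+00  4.55138717e-01]
```

View pics/c3.png

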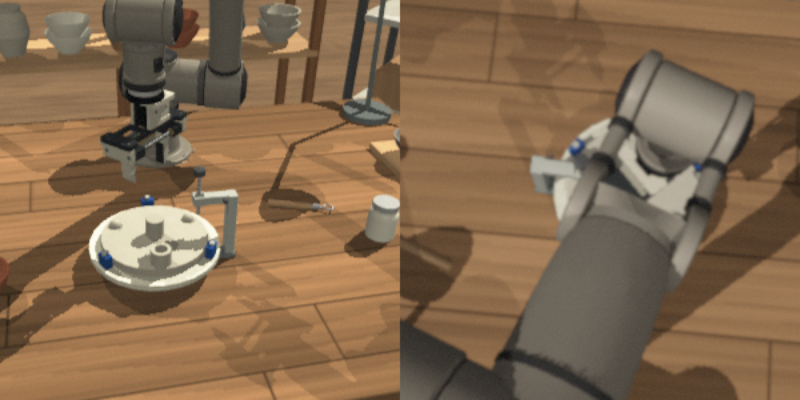

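The scene view shows the gripper's jaw beam running from (105,145) to (185,115), so the body's long side follows the closing line as I assumed. I can turn the wheel in one stroke, keeping that side about 45° or more from the gauge.

>>> {"op": "apply_moves", "data": {
  "motion": "0.0172 -0.0012 0 0; 0 0 0.03 0; 0 0 0.035 0; 0 0 0.035 0; 0 0 0.025 0; 0 0 0.02 0; 0 0 0 0"
}}

```text
time: 4.92
tool_pos: [509.3, -88.7, 80.3]
tcp_rot: [-3.139, 0.001, 0.764]
contact_force: [0.8, -0.2, 0.4]
grip_width: 91.9
finger_force: 0.0
```

>>> {"op": "apply_moves", "data": {
  "motion": "0 0 0 0; 0 0 0 0; 0 0 0 0; 0 0 0 0; 0 0 0 0; 0 0 0 0; 0 0 0 0; 0 0 0 0",
  "fingers": -1
}}

```text
time: 5.92
tool_pos: [508.0, -88.1, 81.6]
tcp_rot: [-3.137, 0.001, 0.764]
contact_force: [-4.2, 6.9, 5.7]
grip_width: 39.3
finger_force: 30.0
```

>>> {"op": "apply_moves", "data": {
  "motion": "0 0 0 -3; 0 0 0 -6; 0 0 0 -6; 0 0 0 -6; 0 0 0 -6; 0 0 0 -6; 0 0 0 -6; 0 0 0 -6"
}}

```text
time: 6.92
tool_pos: [509.0, -88.5, 81.6]
tcp_rot: [-3.14, -0.002, 1.552]
contact_force: [0.7, 6.6, 2.1]
grip_width: 39.6
finger_force: 30.0
```

>>> {"op": "apply_moves", "data": {
  "motion": "0 0 0 -6; 0 0 0 -6; 0 0 0 -6; 0 0 0 -6; 0 0 0 -6; 0 0 0 -5; 0 0 0 -3; 0 0 0 0"
}}

```text
time: 7.92
tool_pos: [509.9, -88.2, 81.6]
tcp_rot: [3.14, -0.001, 2.213]
contact_force: [2.9, 6.8, 0.2]
grip_width: 39.7
finger_force: 30.0
```

Run:
```python
from h import *
print(np.degrees(bot.get_obs()["tcp_rot"]))
measure()
c=bot.capture("scene");cv2.imwrite("pics/c4.png",cv2.resize(c["img"][150:350,190:430],None,fx=3,fy=3))
```

```text
[ 1.79929668e+02 -7.97877216e-02  1.26807995e+02]
top hub (0.0, 0.0, 0.0) [nan nan nan] 0
top knob (515.7, -23.6, 6.3) [515.4 -23.  423. ] 13
top boss (508.6, 19.9, 2.4) [508.8  20.3 104.1] 3
top arm ((522.9338989257812, 23.476837158203125), (47.61302185058594, 135.15074157714844), 15.023802757263184) 355
top mould (487.8, -72.1, 144.6) 289
scene hub (515.0, -98.0, 24.2) [514.4 -98.2 115.4] 68
scene knob (500.4, -20.4, 0.0) [500.4 -20.4 431.3] 1
scene boss (524.5, 5.8, 22.7) [526.4   4.3 105.1] 74
scene arm ((540.1028442382812, -50.071044921875), (265.7489929199219, 129.77569580078125), 76.65612030029297) 293
scene mould (514.5, -66.4, 157.2) 1940h.py:17: RuntimeWarning: Mean of empty slice.
  print(n,"hub",circ(H),H.mean(0).round(1),len(H))
  ret = um.true_divide(
```

View pics/c4.png

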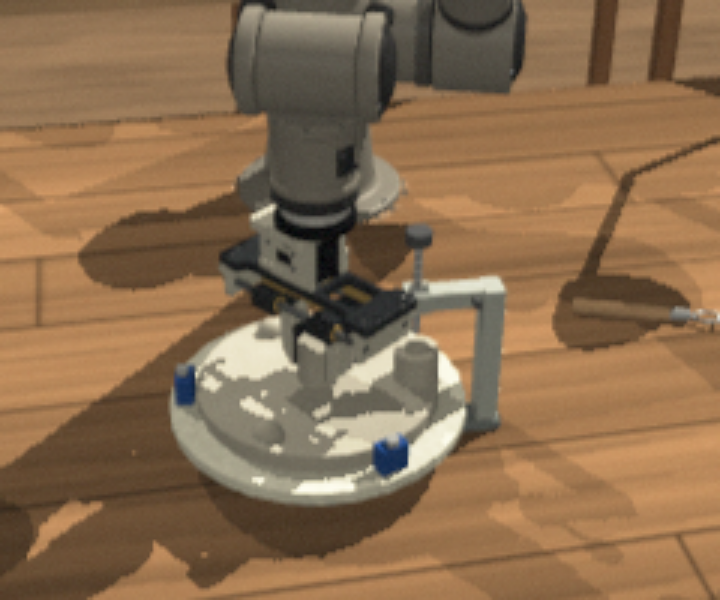

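The picture shows the boss at (417,370), just short of the rod at (418,270), with the gripper body clear of the arm. About 5.5° of turn is left.

>>> {"op": "apply_moves", "data": {
  "motion": "0 0 0 -2; 0 0 0 -2; 0 0 0 -1.5; 0 0 0 0; 0 0 0 0"
}}

```text
time: 8.7
tool_pos: [509.9, -88.2, 81.6]
tcp_rot: [3.14, -0.001, 2.309]
contact_force: [3.7, 8.6, -0.0]
grip_width: 39.2
finger_force: 30.0
```

>>> {"op": "apply_moves", "data": {
  "motion": "0 0 0 0; 0 0 0 0; 0 0 0 0; 0 0 0 0; 0 0 0 0; 0 0 0 0",
  "fingers": 1
}}

```text
time: 9.45
tool_pos: [509.7, -89.7, 81.7]
tcp_rot: [-3.142, 0.0, 2.308]
contact_force: [0.5, 0.1, 0.2]
grip_width: 90.6
finger_force: 0.0
```

>>> {"op": "apply_moves", "data": {
  "motion": "0 0 -0.015 0; 0 0 -0.03 0; 0 0 -0.04 0; 0 0 -0.04 0; 0 0 -0.04 0; 0 0 -0.04 0; 0 0 -0.03 0; 0 0 0 0"
}}

```text
time: 10.45
tool_pos: [510.4, -89.8, 320.1]
tcp_rot: [3.139, 0.006, 2.309]
contact_force: [0.2, 0.3, -0.5]
grip_width: 91.9
finger_force: 0.0
```

Run:
```python
from h import *
print(bot.get_obs()["tool_pos"],np.degrees(bot.get_obs()["tcp_rot"]))
measure()
c=bot.capture("scene");cv2.imwrite("pics/c5.png",cv2.resize(c["img"][210:330,280:400],None,fx=5,fy=5))
```

```text
[510.42633263 -89.84094807 320.12278008] [179.82708364   0.31882456 132.27610598]
top hub (508.6, -88.4, 19.6) [509.3 -88.5 114.9] 201
top knob (515.3, -23.0, 7.7) [514.9 -23.6 661.9] 26
top boss (523.7, -11.6, 5.1) [523.2 -10.5 105. ] 10
top arm ((514.2073364257812, 64.43346405029297), (51.15864944458008, 30.361515045166016), 83.79302978515625) 220
top mould (493.6, -40.5, 129.2) 1195
scene hub (511.9, -89.6, 21.1) [514.  -89.2 115.3] 99
scene knob (513.2, 7.4, 14.8) [516.7   6.3 230. ] 45
scene boss (517.4, 5.0, 24.0) [519.5   4.9 105. ] 83
scene arm ((518.5240478515625, 41.678436279296875), (96.00354766845703, 32.60115432739258), 85.11653900146484) 175
scene mould (524.4, -69.0, 158.2) 2366
```

View pics/c5.png

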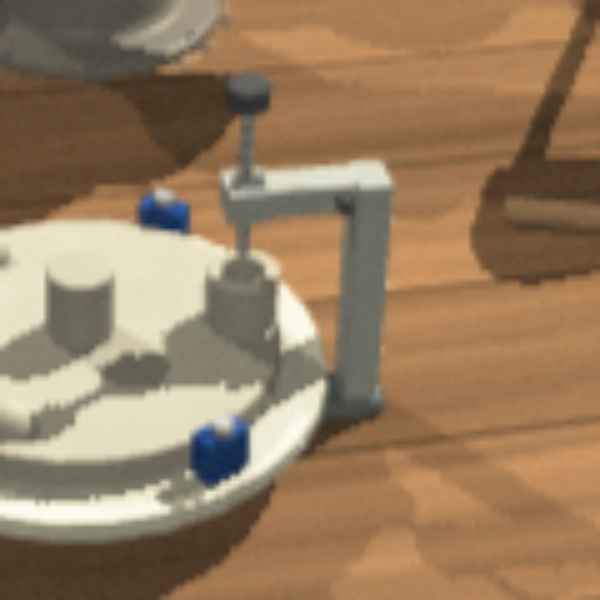

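The crop shows the rod at column 243, centred over the boss rim, which spans columns 206–279. That view doesn't show error in depth well, so I'll check the wheel angle against the solid domes.

Run:
```python
from h import *
from scipy.optimize import least_squares
for n,h in(("top",(508.5,-88.4)),("scene",(511.8,-89.5))):
    c=bot.capture(n); P=pts(c)
    for g in (87.2+120,87.2-120):
        q=np.array(h)+95*np.array([np.cos(np.radians(g)),np.sin(np.radians(g))])
        D=P[(np.hypot(P[:,0]-q[0],P[:,1]-q[1])<20)&(P[:,2]>73)&(P[:,2]<90)]
        if len(D)<8: print(n,g,len(D));continue
        s=least_squares(lambda p:np.linalg.norm(D-[p[0],p[1],70],axis=1)-14,q,loss="soft_l1").x
        a=np.degrees(np.arctan2(s[1]-h[1],s[0]-h[0]))
        print(n,len(D),s.round(1),"socket angle",round((a-g+87.2+180)%360-180,1), np.hypot(*(s-h)).round(1), D[:,2].max())
```

```text
top 207.2 0
top -32.8 0
scene 49 [ 426.7 -132.3] socket angle 86.7 95.2 86.94582194478267
scene 63 [ 590.5 -141. ] socket angle 86.8 94.0 88.0424602499894
```

The domes put the socket at 86.8° against about 87.3° for the gauge, so it is under 1 mm off. Now I'll close the fingers and move over the knob.

>>> {"op": "apply_moves", "data": {
  "motion": "0.01 0.01 0 0; 0.02 0.02 0 0; 0.02 0.02 0 0; 0.0179 0.0171 0 0; 0 0 0.025 0; 0 0 0.03 0; 0 0 0.012 0; 0 0 0 0",
  "fingers": -1
}}

```text
time: 11.7
tool_pos: [513.4, 6.1, 249.2]
tcp_rot: [-3.141, -0.001, 2.309]
contact_force: [0.2, -0.0, 0.6]
grip_width: 16.5
finger_force: 0.0
```

>>> {"op": "apply_moves", "data": {
  "motion": "0 0 0 0; 0 0 0 0; 0 0 0 0; 0 0 0 0"
}}

```text
time: 12.2
tool_pos: [513.7, 5.7, 249.9]
tcp_rot: [3.141, 0.0, 2.308]
contact_force: [0.0, 0.4, 0.6]
grip_width: 0.7
finger_force: 0.0
```

>>> {"op": "apply_moves", "data": {
  "motion": "0 0 0.01 0; 0 0 0.006 0; 0 0 0.004 0; 0 0 0.004 0; 0 0 0.004 0; 0 0 0.004 0; 0 0 0.004 0; 0 0 0 0"
}}

```text
time: 13.2
tool_pos: [513.7, 5.7, 213.3]
tcp_rot: [-3.141, -0.0, 2.309]
contact_force: [-0.3, 0.0, 1.2]
grip_width: 0.5
finger_force: 0.0
```

>>> {"op": "apply_moves", "data": {
  "motion": "0 0 0.004 0; 0 0 0.004 0; 0 0 0.004 0; 0 0 0.004 0; 0 0 0.002 0; 0 0 0 0"
}}

```text
time: 13.95
tool_pos: [513.3, 5.8, 195.3]
tcp_rot: [-3.141, -0.001, 2.309]
contact_force: [-0.2, -0.3, 0.6]
grip_width: 0.4
finger_force: 0.0
```

>>> {"op": "apply_moves", "data": {
  "motion": "0 0 0.0015 0; 0 0 0.0015 0; 0 0 0.001 0"
}}

```text
time: 14.32
tool_pos: [513.4, 5.8, 191.6]
tcp_rot: [-3.141, -0.0, 2.309]
contact_force: [-1.0, 0.9, 1.9]
grip_width: 0.7
finger_force: 0.9
```

>>> {"op": "apply_moves", "data": {
  "motion": "0 0 0.001 0; 0 0 0.001 0"
}}

```text
time: 14.58
tool_pos: [513.6, 5.7, 189.7]
tcp_rot: [-3.141, 0.0, 2.309]
contact_force: [-0.9, -0.0, 1.8]
grip_width: 0.4
finger_force: 0.9
```

>>> {"op": "apply_moves", "data": {
  "motion": "0 0 0.001 0; 0 0 0 0"
}}

```text
time: 14.82
tool_pos: [513.7, 5.7, 189.1]
tcp_rot: [3.141, 0.0, 2.309]
contact_force: [-2.3, -0.0, 5.4]
grip_width: 0.3
finger_force: 2.6
```

>>> {"op": "apply_moves", "data": {
  "motion": "0 0 0.001 0; 0 0 0 0; 0 0 0 0"
}}

```text
time: 15.2
tool_pos: [513.8, 5.7, 189.0]
tcp_rot: [3.141, 0.001, 2.309]
contact_force: [-4.4, 0.2, 10.4]
grip_width: 0.5
finger_force: 5.6
```

>>> {"op": "apply_moves", "data": {
  "motion": "0 0 0.001 0; 0 0 0 0; 0 0 0 0"
}}

```text
time: 15.58
tool_pos: [513.8, 5.7, 188.9]
tcp_rot: [3.14, 0.002, 2.309]
contact_force: [-6.5, 0.2, 17.0]
grip_width: 0.4
finger_force: 8.6
```

The rod has bottomed: the tip holds at 189 mm while the force climbs to 17 N. I'll retreat straight up, then look.

>>> {"op": "apply_moves", "data": {
  "motion": "0 0 -0.002 0; 0 0 -0.002 0; 0 0 -0.01 0; 0 0 -0.03 0; 0 0 -0.04 0; -0.03 -0.03 -0.04 0; -0.04 -0.04 0 0; -0.04 -0.04 0 0"
}}

```text
time: 16.58
tool_pos: [506.3, -151.1, 311.8]
tcp_rot: [3.141, 0.002, 2.31]
contact_force: [1.5, -0.5, 0.0]
grip_width: 0.6
finger_force: 0.0
```

>>> {"op": "apply_moves", "data": {
  "motion": "-0.04 -0.04 0 0; -0.04 -0.04 0 0; -0.04 -0.04 0 0; -0.03 -0.03 0 0; 0 0 0 0; 0 0 0 0"
}}

```text
time: 17.32
tool_pos: [496.2, -361.1, 310.7]
tcp_rot: [3.141, -0.001, 2.308]
contact_force: [-0.3, -0.0, 0.4]
grip_width: 0.4
finger_force: 0.0
```

```bash
sed -i 's/P\[:,2\]>200/P[:,2]>180)\&(P[:,2]<300/' h.py
python3 - <<'E'
from h import *
print(bot.get_obs()["tool_pos"])
measure()
c=bot.capture("scene");cv2.imwrite("pics/c6.png",cv2.resize(c["img"][210:330,280:400],None,fx=5,fy=5))
E
```

```text
[ 496.19494846 -361.05103214  310.71501582]
top hub (508.3, -88.7, 19.8) [507.9 -88.4 114.9] 213
top knob (513.1, 6.3, 12.4) [512.2   6.2 189.3] 95
top boss (513.5, 5.6, 21.3) [506.7   2.4 105.1] 95
top arm ((516.9960327148438, 42.021995544433594), (95.12760925292969, 32.45846176147461), 88.10253143310547) 359
top mould (494.2, -64.8, 153.4) 4623
scene hub (512.4, -88.3, 20.4) [513.7 -89.3 115.3] 97
scene knob (517.0, 5.3, 13.7) [518.    5.5 189.8] 40
scene boss (517.4, 5.5, 24.2) [520.1   5.5 105.1] 82
scene arm ((517.6441650390625, 41.50883483886719), (95.26366424560547, 30.221363067626953), 85.21074676513672) 164
scene mould (524.4, -69.6, 157.5) 2335
```

View pics/c6.png

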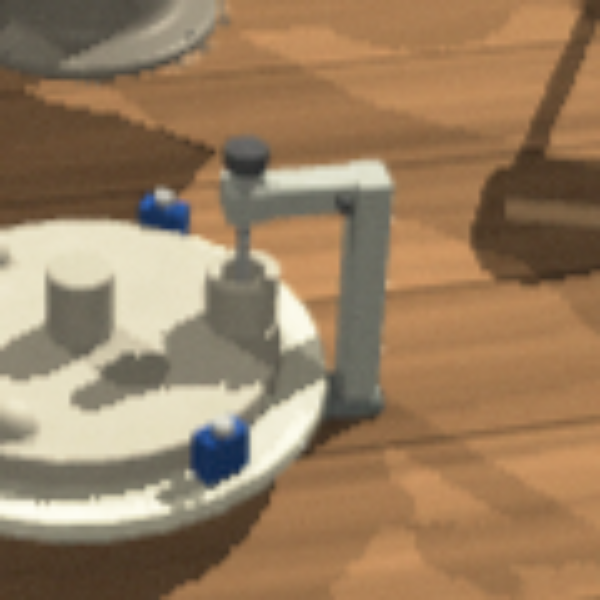

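The rod now runs down into the socket at (243,270). The knob, at (246,157), sits just above the arm with its top at 189 mm, and its position matches the boss centre to within 1 mm.

```bash
python3 -c "
from plant import bot
print(bot.close_job())"
```

```text
the job is handed in; nothing more can be done
None
```

I turned the wheel until the socket was under the gauge rod, then pushed the rod down to the socket's floor and left it standing there (knob top measured at 189 mm). The bowl, jar and trimming tool weren't touched, and the job is handed in.

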